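# Slide the lens carrier off its guide rod

### The job

Clear the green landing area of the optics bench first: lift off the two blue spacer plates and pile them squarely, one on top of the other, in the middle of the black rubber mat. Then push the white lens carrier along its guide rod and off the rod's open end, so that it is left standing upright and square, wholly on the green area and quite clear of the rod. Never touch the amber glass window on the carrier's leading face, do not tip the carrier, and leave the other things on the table where they are.

Things in the scene. Friction and masses are not known exactly. Their poses are not given: they have to be found in the camera images.
- bench: Fixed dark steel bench: flat deck 140 mm wide, from x = -240 to +130 mm, its top 15 mm above the table, no stop at its end. +x runs along the guide rod to the open end; origin on the table under the rod's tip. White headstock block at x = -235 to -180 mm, 90 mm wide, top 67 mm above the table, holds the rod's fixed end
- rod_tip (a point): Centre of the free end of the steel guide rod, 12 mm diameter, that runs level from the headstock's face (bench x = -180 mm) to here, its axis at bench y = 0, 37 mm above the table (22 mm above the deck)
- landing (a point): Centre of the green landing area, on the deck's top: bench x = 3 to 129 mm, y = -68 to +68 mm
- carrier: Loose lens carrier, 0.35 to 0.6 kg, standing on the deck with the rod through its 18 mm square hole centred 22 mm above its underside. +x is the way it leaves the rod; origin on its underside, mid-width. Black foot x = -20 to +40 mm, 9 mm high; white upright body x = -20 to +12 mm, 62 mm tall; both 100 mm wide (too wide to grip across)
- carrier_back (a point): Point on the carrier's flat vertical back face, mid-width, 12 mm above the deck (below the rod). 55 mm or more are free behind it at the start. A push on the back face on both sides of the rod, under 35 mm above the deck, slides it along the deck against friction only (2 to 6 N) without tipping it
- window: Bare amber glass window on the front of the carrier's upright body, 94 mm wide, 27 mm tall, 4 mm thick; origin at its centre, 14 mm ahead of and 47 mm above the carrier's origin. The fingers must not touch it
- spacer_a: Blue aluminium spacer plate, 70 (x) x 45 (y) x 8 mm (z), 68 g; origin at the centre of its underside. It lies flat on the deck's green area, under spacer_b
- spacer_b: Second plate just like it, lying on top of spacer_a, roughly square with it
- mat: Black rubber mat fixed on the table, 150 (x) x 130 (y) x 4 mm; origin at the centre of its underside
- jar: Bystander: small clear jar, 44 mm across, 55 mm tall; origin at the centre of its underside
- amber_bottle: Bystander: amber bottle, 48 mm across, 90 mm tall; origin at the centre of its underside
- wash_bottle: Bystander: white bottle with a red cap, 60 mm across, 150 mm tall; origin at the centre of its underside
- screwdriver: Bystander: screwdriver, 160 mm long, lying on the table; origin on it, at table height
- slide_box: Bystander: closed yellow slide box, 80 x 100 x 35 mm; origin at the centre of its underside
- dish: Bystander: shallow white dish, 90 mm across, 18 mm tall; origin at the centre of its underside
- knob_spare: Bystander: loose black knob, 36 mm across, 22 mm tall; origin at the centre of its underside

How it is judged:
By the outcome, as a careful person would: the job done as asked, in the order asked, and still so for the second after the job is handed in, with the robot touching nothing.
It also fails if it takes over 67 s, if anything falls off the work surface, if the arm or the gripper's body presses on something with over 40 N, if the wrist force passes 120 N, or if a joint passes its speed limit or range.

### The arm

A 7-joint arm with a two-finger parallel gripper is mounted at the origin on the work surface. World frame = base frame: x ahead of the robot, y to its left, z up, the work surface at z = 0. Lengths are in m, angles in rad, forces in N, time in s.
With the tool pointing down it reaches from about 0.425 to 1.025 m from the base axis. Payload 3.6 kg.
Tool frame: the origin (TCP) lies on the mounting face of the last link; the fingertips stand 173 mm ahead of it and the grasp point (between the pads) lies 155 mm ahead of it (robot.grip_depth is the distance from the TCP to the grasp point, in m); z points along the fingers, y is the direction in which the jaws open and shut (so a half turn about z gives the same grasp; the last joint's range is limited). The gripper opens to 85 mm and grips with 20 to 120 N. Pads are 22 mm wide; open, the fingers measure 114 mm over their backs; the gripper's body (76 mm by 85 mm) begins 54 mm behind the grasp point. The pads swing forward as they close: fully open they stand 13 mm farther back than shut.
Start: joints at [-1.319, 0.591, 0.048, 1.609, -0.033, 0.943, -0.034], TCP at [0.246, 0.682, 0.405] pointing down, gripper open.
Joint ranges: [-2.69, 2.69], [-0.47, 2.24], [-1.27, 1.36], [0.19, 2.51], [-1.53, 4.68], [0.08, 2.07], [-3.09, 3.09]. Speed limits (rad/s): [2.57, 2.57, 3.14, 3.14, 3.14, 3.14, 3.14].

### API

Orientations are given as a rotation vector (axis times angle).
In Python, from rig import robot, optics, boxes_of, masks_of, spot_point gives the robot as it stands.
- The arm moves only by the tool jog_arm, never from a script. Its argument "increments" is a list of rows, each a list of 7 numbers: the turn, a rotation vector about the tool's x, y, z in rad, then the shift along the tool's x, y, z in mm, then the finger opening in mm, from 0 to 85.4. A call has 1 to 12 rows; each row is the pose to reach, as a shift and turn from the pose commanded when the call began, along the tool's axes at that moment; what a row does not reach only later rows make up. A row lasts 1/10 s, in which the tool goes at most 50 mm and 8.59 degrees, less where a joint would pass 70% of its speed; a pose out of reach is approached as far as the arm can. A call with a gripper value outside its range is refused whole. The fingers move at their own pace and stop on an object; the grip force is fixed at half the most. Time passes only in rows, so rows that repeat a pose let the fingers close. It gives the time, the measured TCP pose, the force and the opening at its end, in the units of the state.
- robot.observe(): the state, without advancing time (a new reading comes with each control period).
- optics.capture(name): name is "side" or "top" or "wrist"; returns a dict with "image" (480x640x3 uint8, red, green, blue), "fx", "fy", "cx", "cy" (pixels), "extrinsics" (4x4, takes a point from camera to world coordinates); the wrist camera has in their place "tool_from_camera" (4x4, takes a point from camera to tool coordinates, whose origin is the TCP and whose axes are the flange's). Camera axes: x right, y down, z forward; pixel columns grow to the right and rows downward; lengths in m; the calibration is good to about 2 mm. A picture is of the moment at which its call begins: read the wrist's pose just before it. There is no depth.
- robot.sign_off(): hands the job in, once; it reports no verdict.
Trained networks look in a picture, given as the dict that the camera call returned (one of the last four; its "shot" number tells which), for a name from the list of things; names that differ only in an ending like _2 or _b are one class to them, and where a whole thing is asked for, a point or a joint stands for the part that bears it (a point fixed in the world has none). Each returns a list of dicts, best first, with "score" (0 to 1); they miss things now and then, are a little off and sometimes report something else, mostly with a low value. They report only what shows in the picture. A call takes as long as a camera call.
- boxes_of(picture, target): "at" ([x, y, z] in m, in world coordinates, good to about 4 mm: the middle of the surface that is visible of it).
- masks_of(picture, target): "region" (480x640 bool, what is visible of it).
- spot_point(picture, target): "at" ([x, y, z] in m, in world coordinates, good to about 4 mm: a listed point, or the origin of a listed thing).
The state is a dict: "clock": time; "qpos": joint angles; "joint_vel": joint speeds; "joint_efforts": joint torques, N m; "eef_pos": TCP position; "eef_rot": TCP orientation; "force": force on the tool from outside, world axes, zero at the start; "ft_torque": the same for the moment, N m; "grip_width": opening from 0.0 (shut) to 1.0 (fully open).
Only numpy, scipy, OpenCV 4.12 (cv2) and the standard library are available. Lean on these libraries where they do the work, as an engineer would, in place of code of your own. Each camera call takes 0.05 s, during which the arm holds its last target.

## Working session

There is one attempt and no reset: what is moved stays moved. The work goes in short steps, Python scripts to look and compute and a tool call to move; the robot and the scene stay as the last step left them, time stands still between calls to the robot, and variables do not carry over. Pictures are saved under pics/ and viewed, and the job is handed in when it is done.

Besides the shell and the picture viewer there is one more tool, called after "Call:" as name([rows], argument=value, ...), one row to a line, values as JSON. jog_arm: Moves the arm, as the interface text tells. Its arguments: {"type":"object","properties":{"increments":{"type":"array","items":{"type":"array","items":{"type":"number"}}}},"required":["increments"]}

```bash
ls; mkdir -p pics; cat > h.py <<'E'
import numpy as np, cv2
from scipy.spatial.transform import Rotation as R
from rig import robot, optics, boxes_of, masks_of, spot_point
def save(p,n): cv2.imwrite(f'pics/{n}.png',cv2.cvtColor(p['image'],cv2.COLOR_RGB2BGR))
E
python3 - <<'E'
from h import *
print({k:np.round(v,3) for k,v in robot.observe().items()})
for c in ['top','side']:
    p=optics.capture(c); save(p,c+'0')
    print(c,p['shot'],p['fx'],p['cx'],p['cy'],np.round(p['extrinsics'],3).tolist())
    for t in ['rod_tip','landing','carrier','carrier_back','window','spacer_a','spacer_b','mat','bench']:
        r=spot_point(p,t)
        print(t,[(np.round(d['at'],4).tolist(),round(d['score'],2)) for d in r[:3]])
E
```

```text
pics
{'clock': np.float64(0.0), 'qpos': array([-1.318,  0.592,  0.048,  1.61 , -0.033,  0.943, -0.034]), 'joint_vel': array([ 0.002, -0.001,  0.   , -0.   , -0.001, -0.001,  0.001]), 'joint_efforts': array([-0.0000e+00, -5.4868e+01,  1.5460e+00, -1.9813e+01,  9.0000e-03,
        9.0000e-03, -0.0000e+00]), 'eef_pos': array([0.246, 0.682, 0.403]), 'eef_rot': array([-0.54 , -3.095,  0.004]), 'force': array([-0.164,  0.11 , -0.777]), 'ft_torque': array([ 0.04 ,  0.038, -0.016]), 'grip_width': np.float64(1.003)}
top 1 470.48028221555876 328.78395700696103 243.25564379886555 [[-0.009, -0.987, 0.161, 0.404], [-1.0, 0.012, 0.019, -0.091], [-0.021, -0.161, -0.987, 1.231], [0.0, 0.0, 0.0, 1.0]]
rod_tip [([0.5145, 0.0413, 0.0371], 0.63)]
landing [([0.5201, 0.1057, 0.0139], 0.91)]
carrier [([0.5045, -0.0589, 0.0117], 0.6), ([0.7635, 0.1514, -0.0001], 0.52), ([0.5258, 0.116, 0.0233], 0.36)]
carrier_back [([0.4988, -0.079, 0.0284], 0.85)]
window [([0.7674, -0.0011, -0.0004], 0.74), ([0.5068, -0.045, 0.0627], 0.55), ([0.5994, 0.3341, 0.0031], 0.5)]
spacer_a [([0.5235, 0.1157, 0.0258], 0.73)]
spacer
[... 154 characters left out ...]
06101 232.1498810604139 [[0.749, -0.335, 0.572, 0.024], [-0.662, -0.402, 0.632, -0.706], [0.019, -0.852, -0.523, 0.577], [0.0, 0.0, 0.0, 1.0]]
rod_tip [([0.5176, 0.0358, 0.0312], 0.55)]
landing [([0.5244, 0.1057, 0.0119], 0.6)]
carrier [([0.7679, -0.0052, 0.0027], 0.57)]
carrier_back [([0.4985, -0.0757, 0.0271], 0.74)]
window [([0.5043, -0.0461, 0.0627], 0.56), ([0.5162, 0.036, 0.0359], 0.23)]
spacer_a [([0.5236, 0.1144, 0.0251], 0.63), ([0.5285, 0.115, 0.0144], 0.52)]
spacer_b [([0.5236, 0.1144, 0.0251], 0.63), ([0.5285, 0.115, 0.0144], 0.52)]
mat [([0.6031, 0.3346, -0.0029], 0.9)]
bench [([0.6048, 0.3354, -0.0014], 0.71), ([0.5132, 0.0369, -0.0003], 0.55), ([0.7693, -0.0002, 0.002], 0.53)]
```

View pics/top0.png

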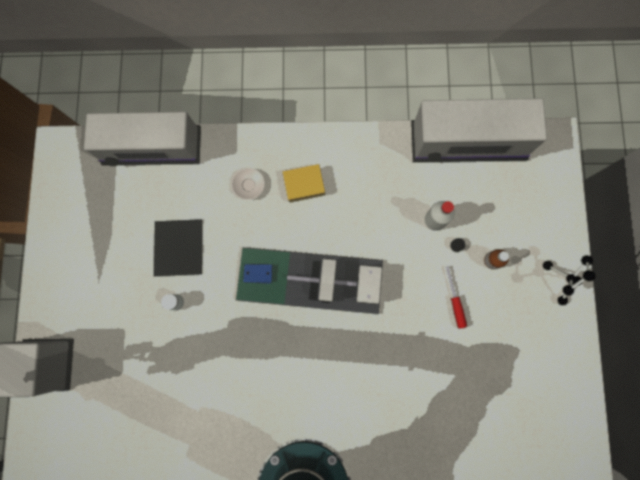

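View pics/side0.png

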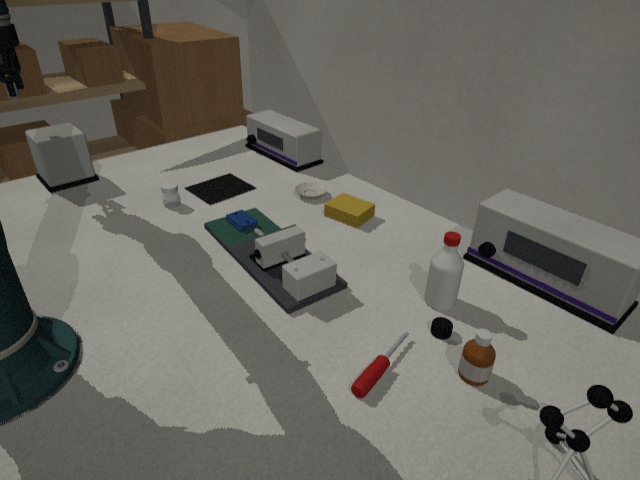

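```bash
cat >> h.py <<'E'
def tool():
    s=robot.observe(); return R.from_rotvec(s['eef_rot']),np.array(s['eef_pos']),s
def plan(xy,ztip,yaw_y,base=None):
    """TCP over xy, tips (shut) at ztip, tool y along world angle yaw_y (deg, mod 180)"""
    r,p,s=tool()
    best=None
    for k in (0,180):
        a=np.radians(yaw_y+k); y=np.array([np.cos(a),np.sin(a),0]); z=np.array([0,0,-1.]); x=np.cross(y,z)
        Rt=R.from_matrix(np.stack([x,y,z],1)); d=(r.inv()*Rt).as_rotvec()
        if best is None or np.linalg.norm(d)<np.linalg.norm(best): best=d
    sh=r.inv().apply(np.array([xy[0],xy[1],ztip+.173])-p)*1000
    print('turn',np.round(best,4).tolist(),'shift mm',np.round(sh,1).tolist(),'q7',round(s['qpos'][6],2),'rows>=',np.linalg.norm(sh)/50,np.degrees(np.linalg.norm(best))/8.59)
    return best,sh
def wcap(n):
    r,p,s=tool(); pic=optics.capture('wrist'); save(pic,n)
    T=np.eye(4);T[:3,:3]=r.as_matrix();T[:3,3]=p
    pic['T']=T@np.array(pic['tool_from_camera']); return pic
def topx(pic,pts,z):
    T=pic['T'] if 'T' in pic else np.array(pic['extrinsics']); pts=np.atleast_2d(pts).astype(float)
    d=np.c_[(pts[:,0]-pic['cx'])/pic['fx'],(pts[:,1]-pic['cy'])/pic['fy'],np.ones(len(pts))]@T[:3,:3].T
    return T[:3,3]+d*((z-T[2,3])/d[:,2])[:,None]
def proj(pic,P):
    T=pic['T'] if 'T' in pic else np.array(pic['extrinsics']); c=(np.atleast_2d(P)-T[:3,3])@T[:3,:3]
    return np.c_[c[:,0]/c[:,2]*pic['fx']+pic['cx'],c[:,1]/c[:,2]*pic['fy']+pic['cy']]
E
python3 - <<'E'
from h import *
p=wcap('w0'); r,_,s=tool(); print(np.round(p['tool_from_camera'],3).tolist(),p['fx'],np.round(r.as_matrix(),3).tolist())
plan((.53,.11),.25,172.5)
E
```

```text
[[0.0, -0.947, -0.32, 0.084], [1.0, 0.001, -0.001, 0.001], [0.001, -0.32, 0.947, 0.029], [0.0, 0.0, 0.0, 1.0]] 374.13488769321765 [[-0.941, 0.339, 0.0], [0.339, 0.941, -0.0], [-0.0, -0.0, -1.0]]
turn [-0.0, 0.0, 1.356] shift mm [-461.3, -441.9, -18.3] q7 -0.03 rows>= 12.782151937071532 9.044798372769879
```

View pics/w0.png

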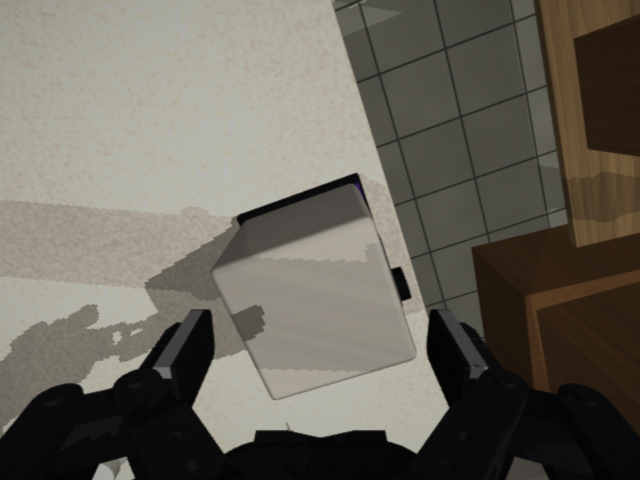

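```bash
python3 - <<'E'
from h import *
plan((.60,.28),.22,172.5)
E
```

```text
turn [-0.0, 0.0, 1.356] shift mm [-469.6, -258.3, 11.7] q7 -0.03 rows>= 10.721077690781062 9.044798372769879
```

Call:
jog_arm([
  [0, 0, 0.15, -47, -26, 1, 85],
  [0, 0, 0.3, -94, -52, 2, 85],
  [0, 0, 0.45, -141, -78, 3, 85],
  [0, 0, 0.6, -188, -103, 5, 85],
  [0, 0, 0.75, -235, -129, 6, 85],
  [0, 0, 0.9, -282, -155, 7, 85],
  [0, 0, 1.05, -329, -181, 8, 85],
  [0, 0, 1.2, -376, -207, 9, 85],
  [0, 0, 1.356, -423, -232, 10, 85],
  [0, 0, 1.356, -470, -258, 12, 85],
  [0, 0, 1.356, -470, -258, 12, 85],
  [0, 0, 1.356, -470, -258, 12, 85],
])

```text
clock: 2.25
eef_pos: [0.6046, 0.2728, 0.3935]
eef_rot: [2.369, 2.055, 0.001]
force: [0.3, 0.6, -0.4]
grip_width: 0.995
```

```bash
python3 - <<'E'
from h import *
p=wcap('w1'); np.savez('w1.npz',**{k:v for k,v in p.items()})
print(tool()[1], robot.observe()['clock'])
for t in ['mat','spacer_a','landing']:
    for d in spot_point(p,t)[:2]: print(t,np.round(d['at'],4),round(d['score'],2))
m=masks_of(p,'mat'); print(len(m),[ (d['score'],d['region'].sum()) for d in m])
plan((.525,.065),.18,172.5)
E
```

```text
[0.60258834 0.27621735 0.39308169] 2.3
mat [0.5984 0.334  0.0043] 0.66
spacer_a [0.527  0.114  0.0247] 0.85
1 [(0.91, np.int64(23415))]
turn [-0.0014, -0.001, 0.0031] shift mm [-224.9, -46.0, 39.3] q7 -0.37 rows>= 4.657582160309903 0.023610155073166914
```

View pics/w1.png

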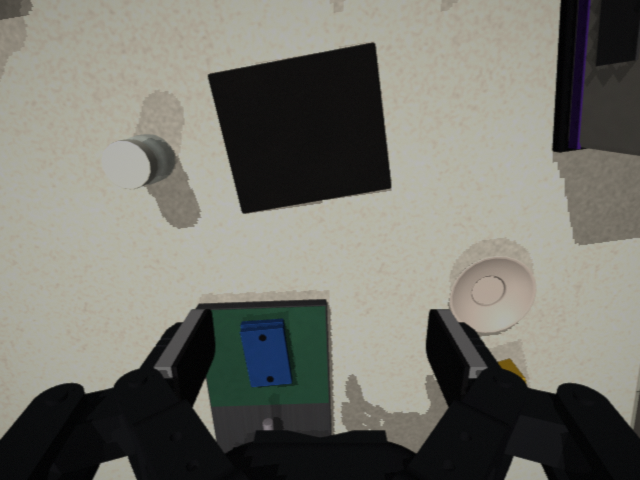

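```bash
cat >> h.py <<'E'
def quad(pic,mask,z):
    """fit rectangle to mask, in world plane z"""
    cs,_=cv2.findContours(mask.astype(np.uint8),cv2.RETR_EXTERNAL,cv2.CHAIN_APPROX_NONE)
    c=max(cs,key=cv2.contourArea); w=topx(pic,c[:,0,:],z)[:,:2]
    (cx,cy),(a,b),ang=cv2.minAreaRect((w*1000).astype(np.float32)); return (cx,cy),(a,b),ang
def hsv(pic): return cv2.cvtColor(pic['image'],cv2.COLOR_RGB2HSV)
E
python3 - <<'E'
from h import *
p=dict(np.load('w1.npz'))
im=p['image'].astype(int); H=hsv(p)
dark=(im.max(2)<30).astype(np.uint8); n,l,st,c=cv2.connectedComponentsWithStats(dark)
k=l[130,300]; print(st[k]); print('mat',quad(p,l==k,.004))
bl=((H[...,0]>105)&(H[...,0]<125)&(H[...,1]>120)&(H[...,2]>50))
n,l,st,c=cv2.connectedComponentsWithStats(bl.astype(np.uint8)); k=1+np.argmax(st[1:,4]); print(st[k],c[k])
print('spacer(top z .031)',quad(p,l==k,.031))
gr=((H[...,0]>60)&(H[...,0]<95)&(H[...,1]>100)); print('green',topx(p,[(325,305),(203,307),(329,402)],.015))
E
```

```text
[  209    44   181   169 22840]
mat ((598.3375854492188, 335.4217224121094), (147.75306701660156, 128.3695831298828), 1.753922462463379)
[ 240  319   52   68 2680] [265.61567164 352.07276119]
spacer(top z .031) ((525.3036499023438, 121.35873413085938), (81.56519317626953, 45.090484619140625), 87.49282836914062)
green [[0.59414799 0.16048367 0.015     ]
 [0.46653538 0.17655758 0.015     ]
 [0.58133131 0.03360467 0.015     ]]
```

Call:
jog_arm([
  [0, 0, 0, -45, -9, 8, 85],
  [0, 0, 0, -90, -18, 16, 85],
  [0, 0, 0, -135, -28, 24, 85],
  [0, 0, 0, -180, -37, 32, 85],
  [0, 0, 0, -225, -46, 40, 85],
  [0, 0, 0, -225, -46, 40, 85],
  [0, 0, 0, -225, -46, 40, 85],
  [0, 0, 0, -225, -46, 40, 85],
])

```text
clock: 3.3
eef_pos: [0.526, 0.0652, 0.353]
eef_rot: [-2.358, -2.075, -0.003]
force: [0.2, 0.7, 0.7]
grip_width: 0.992
```

```bash
python3 - <<'E'
from h import *
p=wcap('w2'); np.savez('w2.npz',**p); print(tool()[1])
for t in ['rod_tip','landing','carrier_back','window','spacer_a']:
    for d in spot_point(p,t)[:2]: print(t,np.round(d['at'],4),round(d['score'],2))
E
```

```text
[0.5260815  0.06541772 0.35296411]
rod_tip [0.5148 0.0368 0.037 ] 0.85
rod_tip [0.5289 0.1109 0.0242] 0.68
landing [0.7674 0.1464 0.002 ] 0.17
window [ 0.5026 -0.0478  0.0587] 0.88
spacer_a [0.5267 0.1131 0.0222] 0.72
```

View pics/w2.png

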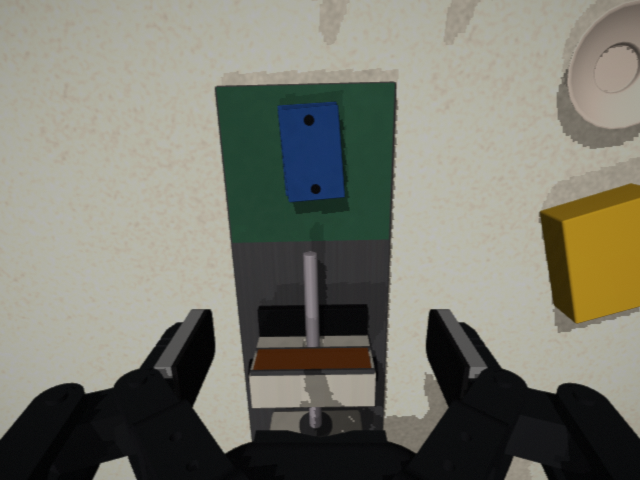

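```bash
python3 - <<'E'
from h import *
p=dict(np.load('w2.npz')); H=hsv(p)
bl=((H[...,0]>105)&(H[...,0]<125)&(H[...,1]>120)&(H[...,2]>50))
n,l,st,c=cv2.connectedComponentsWithStats(bl.astype(np.uint8)); k=1+np.argmax(st[1:,4]); print(st[k])
print('spacer',quad(p,l==k,.031))
g=((H[...,0]>60)&(H[...,0]<95)&(H[...,1]>80))
n,l2,st,c=cv2.connectedComponentsWithStats(g.astype(np.uint8)); kk=1+np.argmax(st[1:,4]);
gm=(l2==kk)|(l==k); gm=cv2.morphologyEx(gm.astype(np.uint8),cv2.MORPH_CLOSE,np.ones((9,9)))
print('green',quad(p,gm,.015))
rod=topx(p,[(310,253),(316,408)],.043); print(rod, np.degrees(np.arctan2(*(rod[0]-rod[1])[[1,0]])))
cv=topx(p,[(251,347),(376,347),(250,408),(376,408)],.077); print('carrier body top: front/back',cv)
im=cv2.cvtColor(p['image'],cv2.COLOR_RGB2BGR)[60:260,200:420]; cv2.imwrite('pics/w2c.png',cv2.resize(im,None,fx=3,fy=3,interpolation=cv2.INTER_CUBIC)[:600])
E
```

```text
[ 278  102   67  100 5507]
spacer ((524.9078979492188, 118.1173324584961), (73.09256744384766, 46.215728759765625), 87.29419708251953)
green ((519.5479736328125, 105.24919128417969), (126.80630493164062, 136.996826171875), 84.03059387207031)
[[ 0.51348112  0.04123906  0.043     ]
 [ 0.4979506  -0.11401018  0.043     ]] 84.28736104228922
carrier body top: front/back [[ 0.46019654 -0.01735661  0.077     ]
 [ 0.55629605 -0.02964819  0.077     ]
 [ 0.44842413 -0.07538245  0.077     ]
 [ 0.55160808 -0.08858072  0.077     ]]
```

View pics/w2c.png

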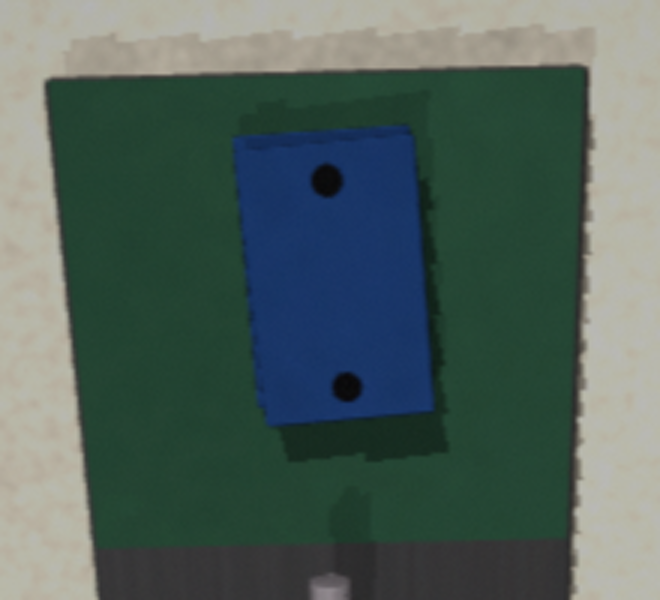

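```bash
python3 - <<'E'
from h import *
p=dict(np.load('w2.npz'))
h=topx(p,[(309,120),(315.6,189)],.031); print(h,h.mean(0),np.degrees(np.arctan2(*(h[0]-h[1])[[1,0]])))
print(topx(p,[(200+270/3,60+425/3),(200+432/3,60+410/3),(200+236/3,60+150/3),(200+411/3,60+136/3)],.031))
c=h.mean(0)[:2]
plan(c,.06,177.3); plan(c,.012,177.3)
E
```

```text
[[0.52625263 0.14247853 0.031     ]
 [0.52432267 0.09001527 0.031     ]] [0.52528765 0.1162469  0.031     ] 87.89322536818256
[[0.50260767 0.08242423 0.031     ]
 [0.54601379 0.08099293 0.031     ]
 [0.50487486 0.15236244 0.031     ]
 [0.54821235 0.15011716 0.031     ]]
turn [0.0002, -0.0002, -0.0819] shift mm [51.7, -7.2, 119.7] q7 -0.03 rows>= 2.6116190945064925 0.5465951974335858
turn [0.0002, -0.0002, -0.0819] shift mm [51.7, -7.2, 167.7] q7 -0.03 rows>= 3.5126182536170516 0.5465951974335858
```

Call:
jog_arm([
  [0, 0, -0.094, 26, -4, 20, 85],
  [0, 0, -0.094, 52, -7, 60, 85],
  [0, 0, -0.094, 52, -7, 100, 85],
  [0, 0, -0.094, 52, -7, 120, 85],
  [0, 0, -0.094, 52, -7, 120, 85],
  [0, 0, -0.094, 52, -7, 120, 85],
])

```text
clock: 4.2
eef_pos: [0.5256, 0.1155, 0.2328]
eef_rot: [2.262, 2.18, -0.0]
force: [-0.1, -0.7, 0.3]
grip_width: 0.997
```

```bash
python3 - <<'E'
from h import *
p=wcap('w3'); print(tool()[1])
plan((.5253,.1163),.012,178)
E
```

```text
[0.52597445 0.11536932 0.23356458]
turn [0.0016, -0.0002, -0.0025] shift mm [0.9, -0.8, 48.6] q7 0.05 rows>= 0.971563545280062 0.019652092563407976
```

View pics/w3.png

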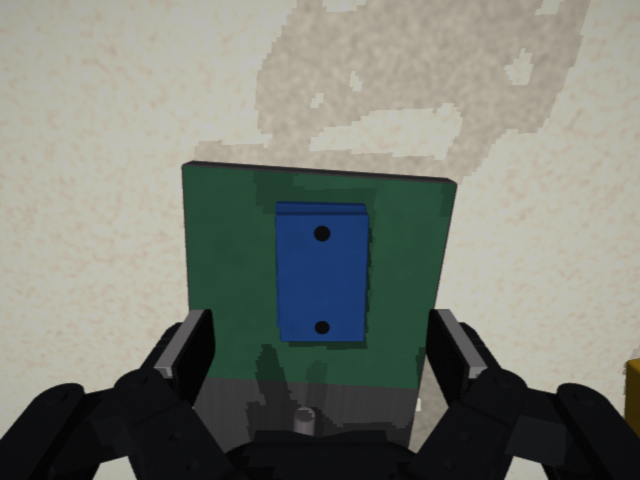

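Call:
jog_arm([
  [0, 0, 0, 0, 0, 24, 85],
  [0, 0, 0, 0, 0, 40, 85],
  [0, 0, 0, 0, 0, 48, 85],
  [0, 0, 0, 0, 0, 48, 85],
  [0, 0, 0, 0, 0, 48, 30],
  [0, 0, 0, 0, 0, 48, 30],
  [0, 0, 0, 0, 0, 48, 30],
  [0, 0, 0, 0, 0, 48, 30],
  [0, 0, 0, 0, 0, 48, 30],
  [0, 0, 0, 0, 0, 48, 30],
])

```text
clock: 5.25
eef_pos: [0.5261, 0.1155, 0.1866]
eef_rot: [2.262, 2.179, 0.004]
force: [-1.1, -0.1, 11.8]
grip_width: 0.511
```

```bash
python3 - <<'E'
from h import *
p=wcap('w4'); s=robot.observe(); print(s['eef_pos'],s['force'],s['grip_width']*85.4)
E
```

```text
[0.52604583 0.11549059 0.18659663] [-0.35277215 -0.66931065 11.62445354] 43.51268729328752
```

View pics/w4.png

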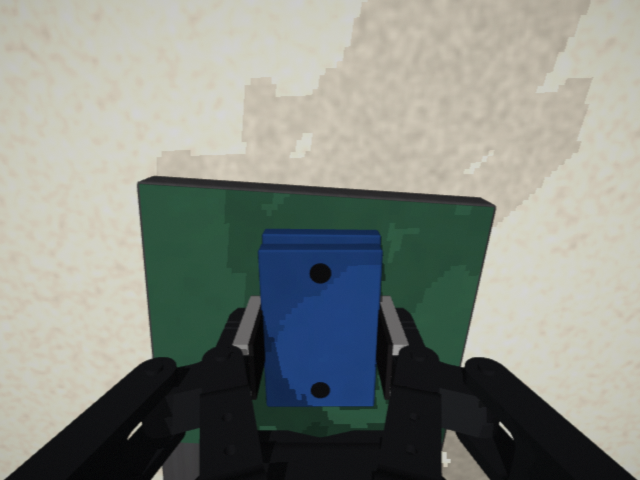

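Call:
jog_arm([
  [0, 0, 0, 0, 0, -5, 30],
  [0, 0, 0, 0, 0, -15, 30],
  [0, 0, 0, 0, 0, -35, 30],
  [0, 0, 0, 0, 0, -60, 30],
  [0, 0, 0, 0, 0, -60, 30],
])

```text
clock: 5.8
eef_pos: [0.5263, 0.1156, 0.2476]
eef_rot: [2.26, 2.178, 0.007]
force: [-0.1, -0.2, -1.6]
grip_width: 0.512
```

```bash
python3 - <<'E'
from h import *
p=wcap('w5'); s=robot.observe(); print(s['eef_pos'],s['force'],s['grip_width']*85.4)
plan((.5983,.335),.10,180+1.75); plan((.5983,.335),.004,180+1.75)
E
```

```text
[0.5257783  0.11565254 0.24630818] [-0.57955006 -0.17378352 -1.64521438] 43.63571804409414
turn [0.0033, -0.0008, -0.0673] shift mm [221.9, 64.5, -26.3] q7 0.04 rows>= 4.651243172458342 0.4495471435002126
turn [0.0033, -0.0008, -0.0673] shift mm [221.8, 64.2, 69.7] q7 0.04 rows>= 4.823953885042132 0.4495471435002126
```

View pics/w5.png

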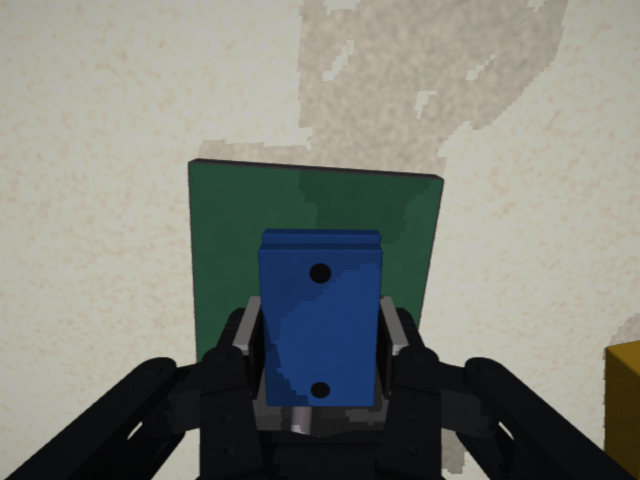

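Call:
jog_arm([
  [0.003, 0, -0.02, 30, 9, -20, 30],
  [0.003, 0, -0.04, 75, 22, -26, 30],
  [0.003, 0, -0.067, 120, 35, -26, 30],
  [0.003, 0, -0.067, 165, 48, -26, 30],
  [0.003, 0, -0.067, 200, 58, -10, 30],
  [0.003, 0, -0.067, 222, 64, 20, 30],
  [0.003, 0, -0.067, 222, 64, 40, 30],
  [0.003, 0, -0.067, 222, 64, 40, 30],
  [0.003, 0, -0.067, 222, 64, 40, 30],
])

```text
clock: 6.75
eef_pos: [0.5971, 0.3339, 0.2037]
eef_rot: [-2.187, -2.252, 0.008]
force: [0.1, -0.5, -0.9]
grip_width: 0.511
```

```bash
python3 - <<'E'
from h import *
p=wcap('w6'); s=robot.observe(); print(s['eef_pos'],s['force'],s['grip_width']*85.4)
plan((.5983,.335),.0035,180+1.75)
E
```

```text
[0.59771773 0.33373101 0.20485789] [ 0.59753381 -0.75578702 -0.87666149] 43.67890789699568
turn [-0.0031, 0.001, -0.002] shift mm [1.3, 0.7, 28.4] q7 -0.19 rows>= 0.5678447433021007 0.025330852153575927
```

View pics/w6.png

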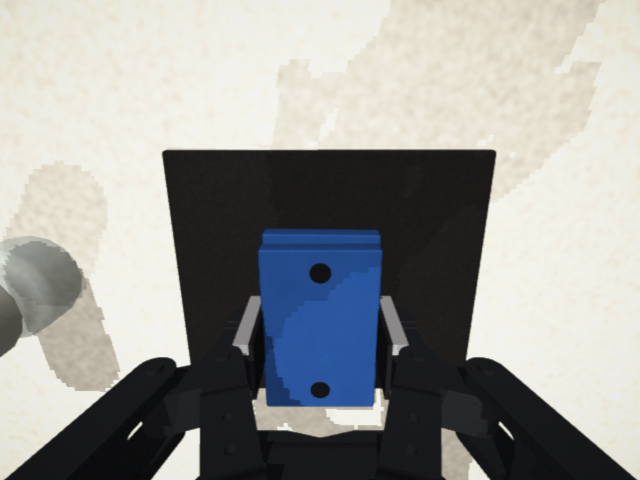

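```bash
python3 - <<'E'
from h import *
import h
pic=optics.capture('wrist'); r,p_,s=tool()
print(pic['cx'],pic['cy'])
T=np.eye(4);T[:3,:3]=r.as_matrix();T[:3,3]=p_;pic['T']=T@np.array(pic['tool_from_camera'])
w=topx(pic,[(163,150),(496,150),(190,360),(468,360),(330,410)],.004); print(np.round(w,4))
u=(w[1]-w[0]);print(np.linalg.norm(u),np.degrees(np.arctan2(u[1],u[0])))
mid=(w[0]+w[1])/2; n=np.array([-u[1],u[0],0])/np.linalg.norm(u); print('centre from this', mid-n*.065)
print('plate holes', np.round(topx(pic,[(320,273),(320,390)],.2-.1716+.016+.004),4))
t=optics.capture('top'); save(t,'t6')
im=t['image'].astype(int); dark=(im.max(2)<40).astype(np.uint8)
E
```

```text
320.07990678365087 236.55317117665172
[[0.5235 0.3981 0.004 ]
 [0.674  0.4025 0.004 ]
 [0.5263 0.2851 0.004 ]
 [0.6789 0.2898 0.004 ]
 [0.6045 0.2531 0.004 ]]
0.15055534784618904 1.6531917535411715
centre from this [0.60060697 0.33533646 0.004     ]
plate holes [[0.5958 0.3595 0.0484]
 [0.5974 0.3057 0.0484]]
```

Call:
jog_arm([
  [-0.003, 0.001, 0, 2, 3.5, 8, 30],
  [-0.003, 0.001, 0, 2, 3.5, 18, 30],
  [-0.003, 0.001, 0, 2, 3.5, 24, 30],
  [-0.003, 0.001, 0, 2, 3.5, 27, 30],
  [-0.003, 0.001, 0, 2, 3.5, 27, 30],
  [-0.003, 0.001, 0, 2, 3.5, 27, 30],
])

```text
clock: 7.5
eef_pos: [0.6009, 0.337, 0.1776]
eef_rot: [-2.187, -2.254, -0.001]
force: [0.2, 0.5, -1.5]
grip_width: 0.51
```

```bash
python3 - <<'E'
from h import *
s=robot.observe(); print(s['eef_pos'],s['force'],s['grip_width']*85.4)
E
```

```text
[0.60089532 0.33702409 0.1775894 ] [ 0.21617333  0.52996457 -1.48289662] 43.57768379847536
```

Not yet touching; ease down in 1 mm steps.

Call:
jog_arm([
  [0, 0, 0, 0, 0, 1, 30],
  [0, 0, 0, 0, 0, 1, 30],
  [0, 0, 0, 0, 0, 1, 30],
])

```text
clock: 7.8
eef_pos: [0.6009, 0.3371, 0.1769]
eef_rot: [-2.187, -2.254, -0.002]
force: [0.0, -0.8, -0.9]
grip_width: 0.51
```

Call:
jog_arm([
  [0, 0, 0, 0, 0, 1, 30],
  [0, 0, 0, 0, 0, 1, 30],
  [0, 0, 0, 0, 0, 1, 30],
])

```text
clock: 8.1
eef_pos: [0.601, 0.3371, 0.1758]
eef_rot: [-2.187, -2.254, -0.002]
force: [0.9, 0.8, -1.1]
grip_width: 0.508
```

Call:
jog_arm([
  [0, 0, 0, 0, 0, 1, 30],
  [0, 0, 0, 0, 0, 1, 30],
  [0, 0, 0, 0, 0, 1, 30],
])

```text
clock: 8.4
eef_pos: [0.601, 0.337, 0.1757]
eef_rot: [-2.187, -2.254, -0.002]
force: [-1.7, -1.5, 5.8]
grip_width: 0.507
```

Call:
jog_arm([
  [0, 0, 0, 0, 0, -0.5, 48],
  [0, 0, 0, 0, 0, -0.5, 52],
  [0, 0, 0, 0, 0, -0.5, 60],
  [0, 0, 0, 0, 0, -0.5, 75],
  [0, 0, 0, 0, 0, -0.5, 85],
  [0, 0, 0, 0, 0, -0.5, 85],
  [0, 0, 0, 0, 0, -20, 85],
  [0, 0, 0, -5, 0, -60, 85],
  [0, 0, 0, -20, 0, -100, 85],
  [0, 0, 0, -40, 0, -120, 85],
  [0, 0, 0, -40, 0, -120, 85],
  [0, 0, 0, -40, 0, -120, 85],
])

```text
clock: 9.6
eef_pos: [0.6022, 0.2967, 0.2961]
eef_rot: [-2.189, -2.253, -0.004]
force: [-1.1, 0.7, -0.5]
grip_width: 0.996
```

```bash
python3 - <<'E'
from h import *
p=wcap('w7'); np.savez('w7.npz',**p); s=robot.observe(); print(s['eef_pos'],s['force'],s['grip_width']*85.4)
im=p['image'].astype(int); H=hsv(p)
bl=((H[...,0]>105)&(H[...,0]<125)&(H[...,1]>120)&(H[...,2]>50)).astype(np.uint8)
print('plates',quad(p,bl,.020)); 
n,l,st,c=cv2.connectedComponentsWithStats(((im.max(2)<40)).astype(np.uint8)); print(st[st[:,4]>3000])
E
```

```text
[0.60152526 0.29766013 0.29476388] [-0.53155654  0.57010944 -0.39938654] 84.68343638635606
plates ((599.4324951171875, 340.1065979003906), (45.471214294433594, 73.29011535644531), 1.5952805280685425)
[[     0      0    640    480 225132]
 [   204     79    227    184  30991]
 [     0    310    640    170  50281]]
```

View pics/w7.png

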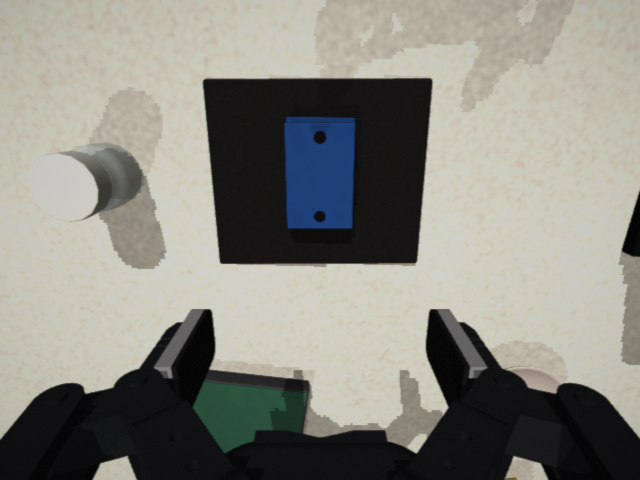

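```bash
python3 - <<'E'
from h import *
p=dict(np.load('w7.npz'))
im=p['image'].astype(int)
w=topx(p,[(204,79),(431,79),(418,263),(220,263)],.004)[:,:2]; print(w,w.mean(0))
print('b top', topx(p,[(285.5,123.5),(355,123.5),(352,229),(288.5,229)],.020)[:,:2],topx(p,[(285.5,123.5),(355,123.5),(352,229),(288.5,229)],.020).mean(0))
print('holes',topx(p,[(320,137),(320,216.5)],.020).mean(0))
print('a far edge if z=.012', topx(p,[(320,117.5)],.012), 'b far', topx(p,[(320,123.5)],.020))
plan((.600,.336),.05,91.7)
i=cv2.cvtColor(p['image'],cv2.COLOR_RGB2BGR)[100:250,260:380]; cv2.imwrite('pics/w7c.png',cv2.resize(i,None,fx=4,fy=4,interpolation=cv2.INTER_CUBIC))
E
```

```text
[[0.52279228 0.39782493]
 [0.67045558 0.40213599]
 [0.67657715 0.27281381]
 [0.52592997 0.26845006]] [0.59893875 0.33530619]
b top [[0.57718355 0.37216827]
 [0.62119156 0.37345093]
 [0.62323963 0.30343588]
 [0.57923903 0.30215922]] [0.60021344 0.33780358 0.02      ]
holes [0.6000366  0.33814826 0.02      ]
a far edge if z=.012 [[0.59892898 0.37629244 0.012     ]] b far [[0.59902834 0.37280496 0.02      ]]
turn [0.0011, -0.0021, -1.57] shift mm [38.2, -0.3, 71.8] q7 -0.18 rows>= 1.627553681356123 10.471980111631002
```

View pics/w7c.png

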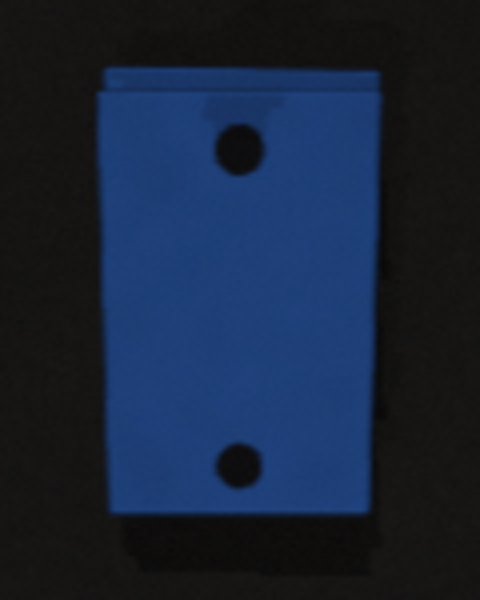

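Call:
jog_arm([
  [0, 0, -0.14, 4, 0, 0, 85],
  [0, 0, -0.28, 8, 0, 0, 85],
  [0, 0, -0.42, 12, 0, 0, 85],
  [0, 0, -0.56, 16, 0, 0, 85],
  [0, 0, -0.7, 20, 0, 0, 85],
  [0, 0, -0.84, 24, 0, 0, 85],
  [0, 0, -0.98, 28, 0, 0, 85],
  [0, 0, -1.12, 32, 0, 10, 85],
  [0, 0, -1.26, 36, 0, 30, 85],
  [0, 0, -1.4, 40, 0, 50, 85],
  [0, 0, -1.54, 40, 0, 60, 85],
  [0, 0, -1.57, 40, 0, 60, 85],
])

```text
clock: 10.85
eef_pos: [0.5991, 0.3377, 0.2312]
eef_rot: [0.051, -3.135, 0.001]
force: [-1.1, -0.9, 0.9]
grip_width: 0.993
```

Call:
jog_arm([
  [0, 0, 0, 0, 0, 0, 85],
  [0, 0, 0, 0, 0, 0, 85],
])

```text
clock: 11.05
eef_pos: [0.6009, 0.3375, 0.2349]
eef_rot: [-0.043, 3.141, 0.002]
force: [0.4, -0.3, -0.1]
grip_width: 0.998
```

```bash
python3 - <<'E'
from h import *
p=wcap('w8'); s=robot.observe(); print(s['eef_pos'],s['force'])
plan((.600,.338),.0,91.7)
E
```

```text
[0.60101973 0.33745578 0.23523285] [-0.48672244  0.42806103 -0.45961243]
turn [0.0016, 0.0009, -0.0018] shift mm [1.1, 0.5, 62.2] q7 0.94 rows>= 1.244871564598247 0.017032534085003985
```

View pics/w8.png

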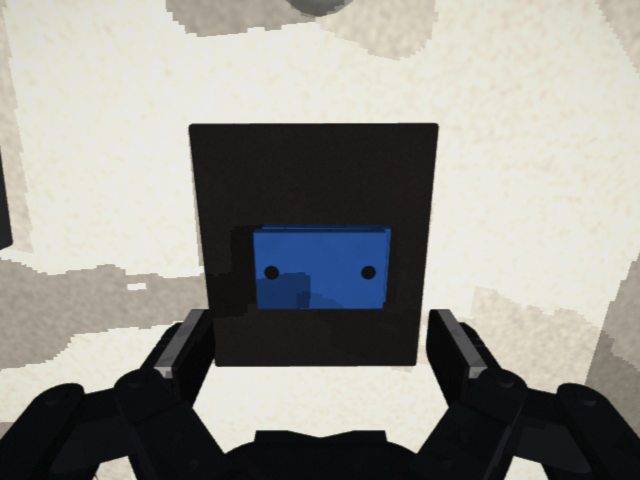

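Call:
jog_arm([
  [0, 0, 0, 0.5, 0.5, 25, 85],
  [0, 0, 0, 0.5, 0.5, 45, 85],
  [0, 0, 0, 0.5, 0.5, 45, 85],
  [0, 0, 0, 0.5, 0.5, 45, 85],
])

```text
clock: 11.5
eef_pos: [0.6004, 0.3377, 0.1902]
eef_rot: [-0.045, 3.141, 0.002]
force: [0.7, -0.1, 0.3]
grip_width: 0.994
```

```bash
python3 - <<'E'
from h import *
p=wcap('w9'); s=robot.observe(); print(s['eef_pos'],s['force'])
E
```

```text
[0.60079821 0.33791655 0.19084199] [0.49603952 0.43697367 0.74806272]
```

View pics/w9.png

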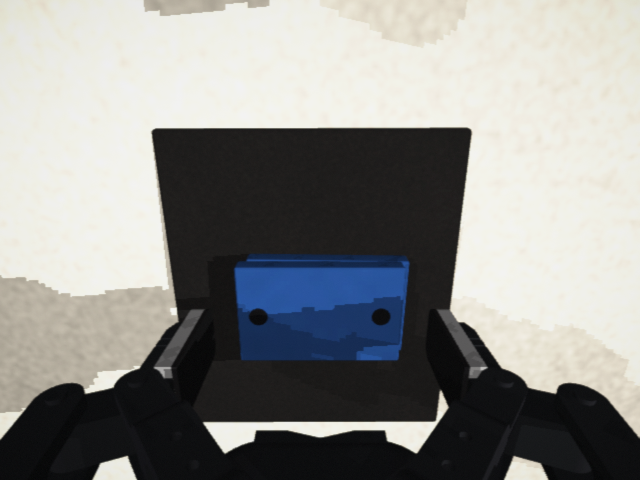

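Call:
jog_arm([
  [0, 0, 0, 0, 0.8, 9, 85],
  [0, 0, 0, 0, 0.8, 17.5, 85],
  [0, 0, 0, 0, 0.8, 17.5, 85],
  [0, 0, 0, 0, 0.8, 17.5, 85],
])

```text
clock: 11.95
eef_pos: [0.6002, 0.3382, 0.1718]
eef_rot: [0.046, -3.141, -0.001]
force: [-0.1, 0.4, 0.2]
grip_width: 0.993
```

Call:
jog_arm([
  [0, 0, 0, 0, 0, 0, 78],
  [0, 0, 0, 0, 0, 0, 74],
  [0, 0, 0, 0, 0, 0, 70],
  [0, 0, 0, 0, 0, 0, 66],
  [0, 0, 0, 0, 0, 0, 64],
  [0, 0, 0, 0, 0, 0, 64],
])

```text
clock: 12.55
eef_pos: [0.6006, 0.3391, 0.1734]
eef_rot: [-0.046, 3.14, 0.004]
force: [-0.6, 1.2, 5.6]
grip_width: 0.8
```

```bash
python3 - <<'E'
from h import *
p=wcap('w10'); s=robot.observe(); print(s['eef_pos'],s['force'],s['grip_width']*85.4)
E
```

```text
[0.60058102 0.33906047 0.1734291 ] [-1.17012919  0.75573898  5.4922013 ] 68.23155516330111
```

View pics/w10.png

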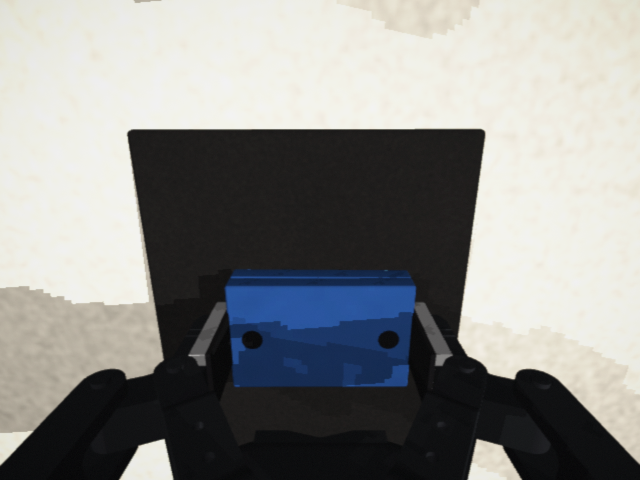

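Call:
jog_arm([
  [0, 0, 0, 0, -1, 0, 64],
  [0, 0, 0, 0, -2, 0, 64],
  [0, 0, 0, 0, -3, 0, 64],
  [0, 0, 0, 0, -3, 0, 64],
  [0, 0, 0, 0, -3, 0, 64],
  [0, 0, 0, 0, -3, 0, 72],
  [0, 0, 0, 0, -3, 0, 78],
  [0, 0, 0, 0, -3, 0, 85],
  [0, 0, 0, 0, -3, 0, 85],
  [0, 0, 0, 0, -3, -30, 85],
  [0, 0, 0, 0, -3, -70, 85],
  [0, 0, 0, 0, -3, -110, 85],
])

```text
clock: 13.8
eef_pos: [0.6001, 0.3345, 0.2824]
eef_rot: [0.045, -3.139, 0.001]
force: [1.2, -0.1, 0.1]
grip_width: 1.0
```

Call:
jog_arm([
  [0, 0, 0, -50, 0, 0, 85],
  [0, 0, 0, -50, 0, 0, 85],
  [0, 0, 0, -50, 0, 0, 85],
])

```text
clock: 14.1
eef_pos: [0.6515, 0.3353, 0.282]
eef_rot: [-0.042, 3.141, 0.0]
force: [-1.2, -0.4, 0.8]
grip_width: 0.998
```

```bash
python3 - <<'E'
from h import *
p=wcap('w11'); np.savez('w11.npz',**p); s=robot.observe(); print(s['eef_pos'],s['force'],s['clock'])
H=hsv(p); bl=((H[...,0]>105)&(H[...,0]<125)&(H[...,1]>120)&(H[...,2]>50)).astype(np.uint8)
print('plates',quad(p,bl,.020)); 
i=cv2.cvtColor(p['image'],cv2.COLOR_RGB2BGR)[60:300,170:490]; cv2.imwrite('pics/w11c.png',cv2.resize(i,None,fx=2.5,fy=2.5,interpolation=cv2.INTER_CUBIC))
E
```

```text
[0.6501342  0.33587454 0.28130681] [-1.09026433 -0.07735761 -0.23127507] 14.15
plates ((599.8862915039062, 338.2436218261719), (45.3406982421875, 70.53659057617188), 1.7509472370147705)
```

View pics/w11c.png

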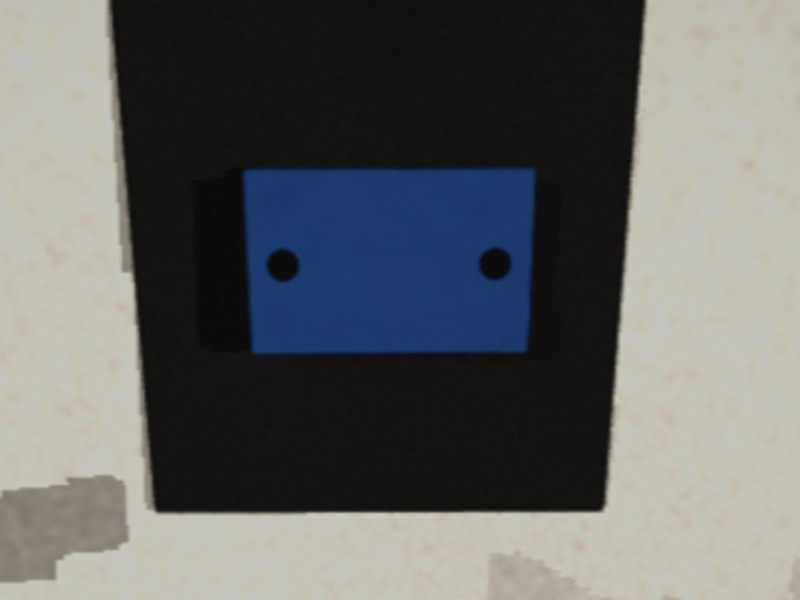

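```bash
cat >> h.py <<'E'
ANG=np.radians(84.15); U=np.array([np.cos(ANG),np.sin(ANG),0]); V=np.array([U[1],-U[0],0]); TIP=np.array([.513,.0395,0])
EXT=.171
def bench(P): d=np.asarray(P)-TIP; return np.array([d@U,-d@V,d[2]])
def plan2(bx,ztip,tilt=6,by=0.,frac=1):
    t=np.radians(tilt); z=U*np.sin(t)-np.array([0,0,np.cos(t)]); x=U*np.cos(t)+np.array([0,0,np.sin(t)])
    Rt=R.from_matrix(np.stack([x,V,z],1)); r,p,s=tool()
    tgt=TIP+bx*U-by*V; tgt=np.array([tgt[0],tgt[1],ztip])-z*EXT
    d=(r.inv()*Rt).as_rotvec(); sh=r.inv().apply(tgt-p)*1000
    print('turn',np.round(d,4).tolist(),np.degrees(np.linalg.norm(d)),'shift',np.round(sh,1).tolist(),np.linalg.norm(sh))
    tipnow=p+r.apply([0,0,EXT]); print('tip now bench mm',np.round(bench(tipnow)*1000,1),'q7',round(s['qpos'][6],2),'F',np.round(s['force'],1),'clk',round(float(s['clock']),2))
E
python3 - <<'E'
from h import *
plan2(-.148,.14)
E
```

```text
turn [-0.0907, 0.0769, 1.6993] 97.59965104407964 shift [167.0, -456.9, -28.4] 487.26962868728936
tip now bench mm [ 308.7 -105.9  110.3] q7 0.99 F [-1.1 -0.1 -0.2] clk 14.15
```

Call:
jog_arm([
  [0, 0, 0, 0, 0, -35, 50],
  [-0.009, 0.008, 0.17, 17, -46, -40, 50],
  [-0.018, 0.015, 0.34, 33, -91, -40, 50],
  [-0.027, 0.023, 0.51, 50, -137, -40, 50],
  [-0.036, 0.031, 0.68, 67, -183, -40, 50],
  [-0.045, 0.038, 0.85, 84, -228, -38, 50],
  [-0.054, 0.046, 1.02, 100, -274, -36, 50],
  [-0.063, 0.054, 1.19, 117, -320, -34, 50],
  [-0.073, 0.062, 1.36, 134, -366, -32, 50],
  [-0.082, 0.069, 1.53, 150, -411, -30, 50],
  [-0.091, 0.077, 1.699, 167, -457, -28, 50],
  [-0.091, 0.077, 1.699, 167, -457, -28, 50],
])

```text
clock: 15.35
eef_pos: [0.4925, -0.1318, 0.3091]
eef_rot: [-2.242, -2.099, -0.113]
force: [0.6, 0.7, 0.2]
grip_width: 0.585
```

Call:
jog_arm([
  [0, 0, 0, 0, 0, 0, 50],
  [0, 0, 0, 0, 0, 0, 50],
])

```text
clock: 15.55
eef_pos: [0.4965, -0.1236, 0.3093]
eef_rot: [-2.216, -2.124, -0.12]
force: [0.7, -0.5, 0.5]
grip_width: 0.589
```

```bash
python3 - <<'E'
from h import *
plan2(-.148,.14); plan2(-.148,.025)
p=optics.capture('side'); save(p,'s12'); i=cv2.cvtColor(p['image'],cv2.COLOR_RGB2BGR)[120:330,170:390]; cv2.imwrite('pics/s12c.png',cv2.resize(i,None,fx=2.8,fy=2.8,interpolation=cv2.INTER_CUBIC))
p=optics.capture('top'); i=cv2.cvtColor(p['image'],cv2.COLOR_RGB2BGR)[220:340,220:400]; cv2.imwrite('pics/t12c.png',cv2.resize(i,None,fx=4,fy=4,interpolation=cv2.INTER_CUBIC))
E
```

```text
turn [-0.0031, -0.0002, 0.0595] 3.4119852989141037 shift [-1.9, -0.3, -1.0] 2.144912270788806
tip now bench mm [-146.     0.4  139.2] q7 0.52 F [ 0.7 -0.5  0.5] clk 15.55
turn [-0.0031, -0.0002, 0.0595] 3.4119852989141037 shift [-13.9, -0.6, 113.4] 114.20760505348234
tip now bench mm [-146.     0.4  139.2] q7 0.52 F [ 0.7 -0.5  0.5] clk 15.55
```

View pics/s12c.png

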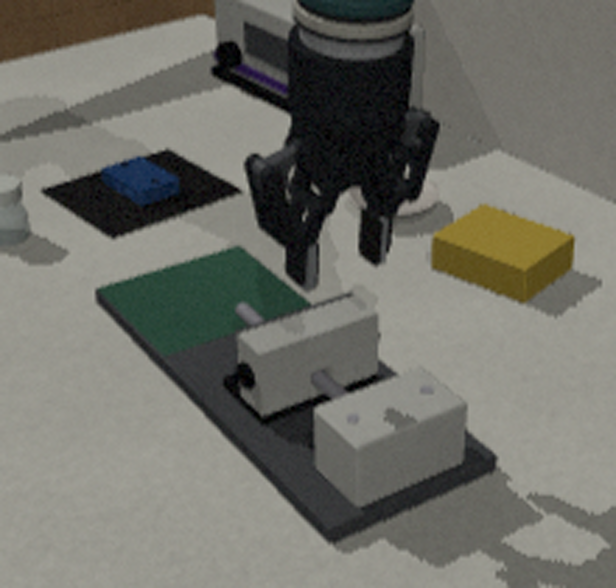

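View pics/t12c.png

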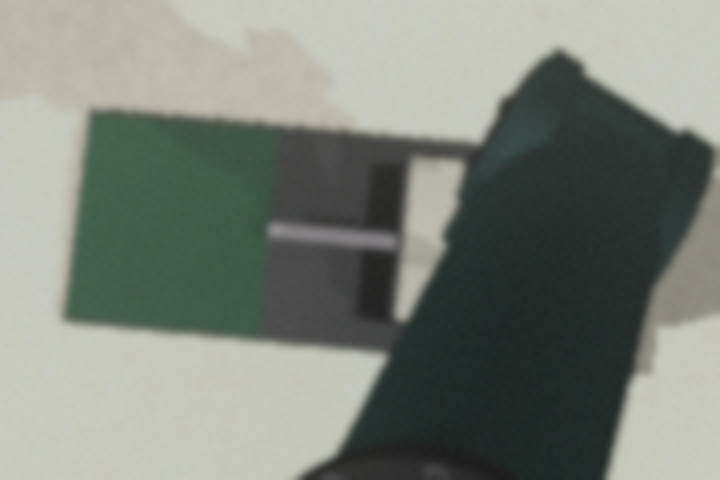

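Call:
jog_arm([
  [-0.003, 0, 0.06, -2, 0, -1, 50],
  [-0.003, 0, 0.06, -6, 0, 40, 50],
  [-0.003, 0, 0.06, -8, 0, 55, 50],
  [-0.003, 0, 0.06, -8, 0, 55, 50],
  [-0.003, 0, 0.06, -8, 0, 55, 50],
])

```text
clock: 16.15
eef_pos: [0.4973, -0.1263, 0.2542]
eef_rot: [-2.282, -2.054, -0.12]
force: [0.5, -0.3, 0.1]
grip_width: 0.586
```

```bash
python3 - <<'E'
from h import *
plan2(-.148,.025)
p=optics.capture('side'); i=cv2.cvtColor(p['image'],cv2.COLOR_RGB2BGR)[120:330,170:390]; cv2.imwrite('pics/s13c.png',cv2.resize(i,None,fx=2.8,fy=2.8,interpolation=cv2.INTER_CUBIC))
w=wcap('w13')
E
```

```text
turn [0.0013, 0.0001, -0.0028] 0.17847960139674937 shift [-5.5, -1.4, 58.9] 59.1568948826687
tip now bench mm [-148.7   -1.5   84.1] q7 0.55 F [ 0.5 -0.3  0.1] clk 16.15
```

View pics/s13c.png

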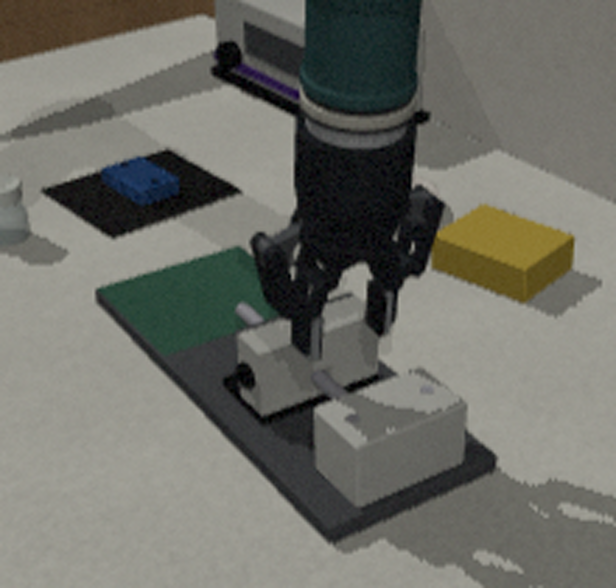

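View pics/w13.png

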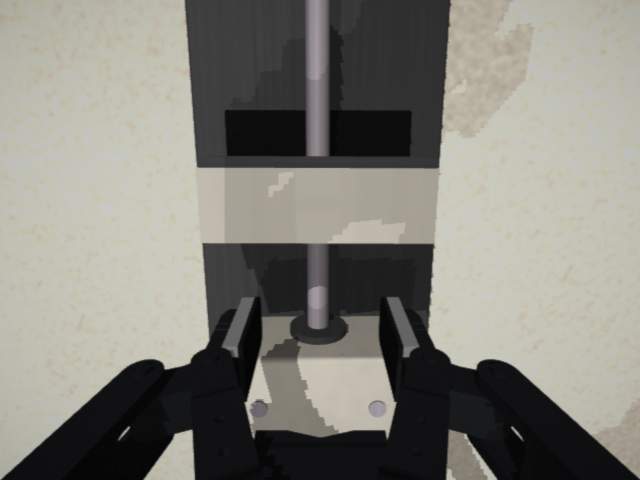

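```bash
python3 - <<'E'
from h import *
w=wcap('w13b')
for px,z in [((203,243),.077),((437,243),.077),((320,243),.077),((200,168),.077),((438,168),.077),((285,318),.067),((350,318),.067),((318,342),.037),((318,290),.043),((318,60),.043),((208,300),.015),((430,300),.015)]:
    print(px,np.round(bench(topx(w,[px],z)[0])*1000,1))
print('proj of tips (inner) final', proj(w,[TIP-.148*U+s*.025*V+np.array([0,0,.025]) for s in (-1,1)]))
print('proj of tips now', proj(w,[tool()[1]+tool()[0].apply([0,s*.025,.171]) for s in (-1,1)]))
E
```

```text
(203, 243) [-119.2   49.9   77. ]
(437, 243) [-119.6  -51.8   77. ]
(320, 243) [-119.4   -0.9   77. ]
(200, 168) [-87.1  48.8  77. ]
(438, 168) [-87.5 -50.1  77. ]
(285, 318) [-159.1   16.1   67. ]
(350, 318) [-159.3  -15.3   67. ]
(318, 342) [-188.3    0.4   37. ]
(318, 290) [-154.     0.2   43. ]
(318, 60) [-38.2  -0.4  43. ]
(208, 300) [-171.    69.3   15. ]
(430, 300) [-171.7  -69.9   15. ]
proj of tips (inner) final [[275.80932381 269.43662975]
 [360.97876521 269.06755993]]
proj of tips now [[265.40786801 315.15169585]
 [381.3382553  315.27922598]]
```

Call:
jog_arm([
  [0, 0, 0, -4, -1, 20, 50],
  [0, 0, 0, -6, -1, 40, 50],
  [0, 0, 0, -7, -1, 52, 50],
  [0, 0, 0, -7, -1, 58, 50],
  [0, 0, 0, -7, -1, 58, 50],
  [0, 0, 0, -7, -1, 58, 50],
])

```text
clock: 16.9
eef_pos: [0.4962, -0.1281, 0.1962]
eef_rot: [-2.285, -2.052, -0.121]
force: [-0.3, 0.2, 0.9]
grip_width: 0.589
```

```bash
python3 - <<'E'
from h import *
plan2(-.13,.025); plan2(.03,.025)
p=optics.capture('side'); i=cv2.cvtColor(p['image'],cv2.COLOR_RGB2BGR)[120:330,170:390]; cv2.imwrite('pics/s14c.png',cv2.resize(i,None,fx=2.8,fy=2.8,interpolation=cv2.INTER_CUBIC))
w=wcap('w14')
E
```

```text
turn [0.0027, 0.0008, -0.0053] 0.34226379275939445 shift [20.4, -0.5, 3.3] 20.648175499184436
tip now bench mm [-150.7   -0.9   26.2] q7 0.61 F [-0.3  0.2  0.9] clk 16.9
turn [0.0027, 0.0008, -0.0053] 0.34226379275939445 shift [179.5, -1.4, 19.9] 180.61490100647598
tip now bench mm [-150.7   -0.9   26.2] q7 0.61 F [-0.3  0.2  0.9] clk 16.9
```

View pics/s14c.png

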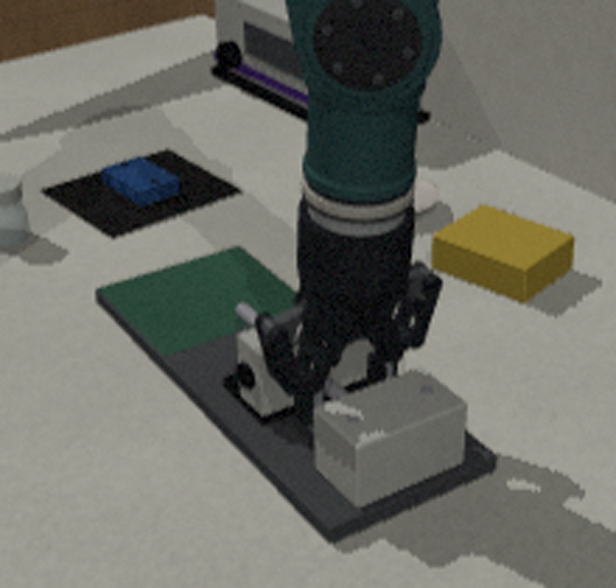

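View pics/w14.png

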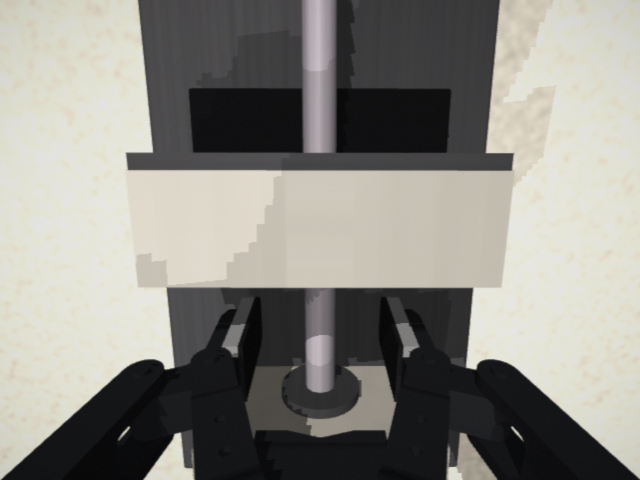

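Call:
jog_arm([
  [0.003, 0, -0.003, 6, -0.5, 1.6, 50],
  [0.003, 0, -0.003, 11, -0.5, 2.1, 50],
  [0.003, 0, -0.003, 15, -0.5, 2.6, 50],
  [0.003, 0, -0.003, 18, -0.5, 2.9, 50],
  [0.003, 0, -0.003, 21, -0.5, 3.2, 50],
  [0.003, 0, -0.003, 23, -0.5, 3.4, 50],
  [0.003, 0, -0.003, 25, -0.5, 3.6, 50],
  [0.003, 0, -0.003, 27, -0.5, 3.8, 50],
  [0.003, 0, -0.003, 29, -0.5, 4.0, 50],
])

```text
clock: 17.9
eef_pos: [0.4986, -0.0993, 0.1948]
eef_rot: [-2.282, -2.053, -0.117]
force: [0.6, -2.7, 0.9]
grip_width: 0.586
```

```bash
python3 - <<'E'
from h import *
plan2(.027,.025); print(tool()[2]['ft_torque'])
w=wcap('w15')
for px,z in [((137,287),.077),((502,287),.077)]: print(px,np.round(bench(topx(w,[px],z)[0])*1000,1))
E
```

```text
turn [-0.0006, 0.0013, -0.0033] 0.20452393778249203 shift [147.9, -0.3, 15.1] 148.68748723399082
tip now bench mm [-121.9    0.2   24.7] q7 0.57 F [ 0.6 -2.7  0.9] clk 17.9
[-0.74297713  0.0765284   0.00227251]
(137, 287) [-89.6  52.   77. ]
(502, 287) [-89.8 -48.8  77. ]
```

View pics/w15.png

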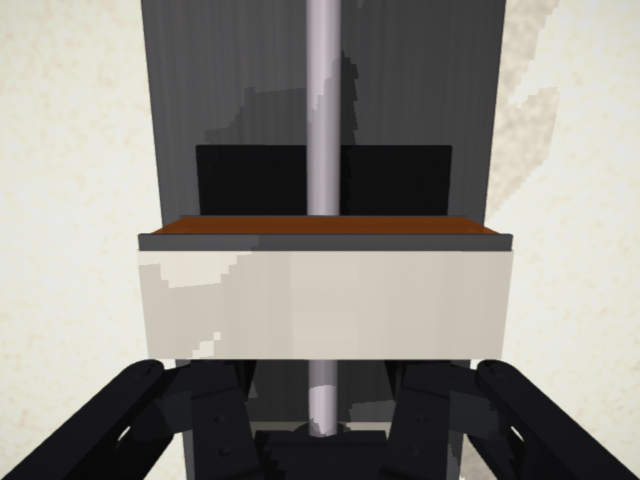

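```bash
python3 - <<'E'
from h import *
w=wcap('w15b')
for px,z in [((150,358),.077),((502,358),.077),((142,250),.077),((511,250),.077)]: print(px,np.round(bench(topx(w,[px],z)[0])*1000,1))
E
```

```text
(150, 358) [-110.7   50.7   77. ]
(502, 358) [-110.8  -51.    77. ]
(142, 250) [-78.4  49.6  77. ]
(511, 250) [-78.5 -50.   77. ]
```

Call:
jog_arm([
  [0, 0, -0.002, 5, 0, 0.5, 50],
  [0, 0, -0.002, 11, 0, 1.1, 50],
  [0, 0, -0.002, 17, 0, 1.8, 50],
  [0, 0, -0.002, 23, 0, 2.4, 50],
  [0, 0, -0.002, 29, 0, 3.0, 50],
  [0, 0, -0.002, 35, 0, 3.6, 50],
  [0, 0, -0.002, 41, 0, 4.3, 50],
  [0, 0, -0.002, 47, 0, 4.9, 50],
  [0, 0, -0.002, 53, 0, 5.5, 50],
  [0, 0, -0.002, 59, 0, 6.1, 50],
  [0, 0, -0.002, 65, 0, 6.8, 50],
  [0, 0, -0.002, 70, 0, 7.3, 50],
])

```text
clock: 19.2
eef_pos: [0.5059, -0.0284, 0.1948]
eef_rot: [-2.278, -2.056, -0.117]
force: [-0.7, -3.2, -0.5]
grip_width: 0.585
```

```bash
python3 - <<'E'
from h import *
plan2(.027,.025)
w=wcap('w16')
E
```

```text
turn [-0.0012, 0.0007, -0.0004] 0.08332795067359444 shift [77.0, 0.1, 7.8] 77.42746216564063
tip now bench mm [-50.5   0.3  24.7] q7 0.48 F [-0.7 -3.2 -0.5] clk 19.2
```

View pics/w16.png

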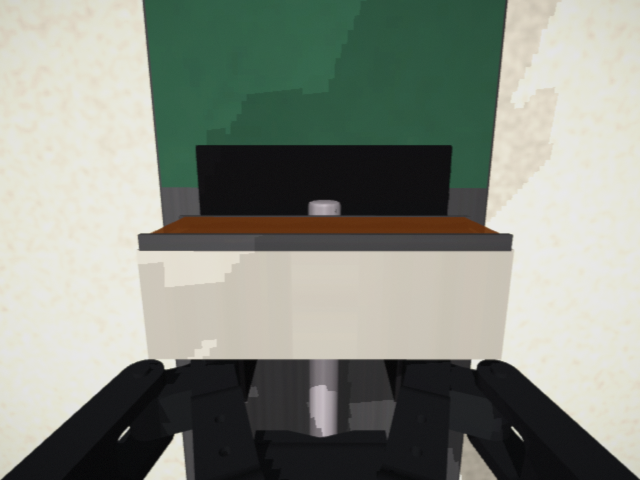

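Call:
jog_arm([
  [0, 0, 0, 5, 0, 0.5, 50],
  [0, 0, 0, 11, 0, 1.1, 50],
  [0, 0, 0, 17, 0, 1.8, 50],
  [0, 0, 0, 23, 0, 2.4, 50],
  [0, 0, 0, 28, 0, 2.9, 50],
  [0, 0, 0, 33, 0, 3.4, 50],
  [0, 0, 0, 38, 0, 4.0, 50],
  [0, 0, 0, 43, 0, 4.5, 50],
  [0, 0, 0, 48, 0, 5.0, 50],
  [0, 0, 0, 53, 0, 5.5, 50],
  [0, 0, 0, 57, 0, 5.9, 50],
  [0, 0, 0, 60, 0, 6.2, 50],
])

```text
clock: 20.45
eef_pos: [0.5121, 0.0316, 0.1948]
eef_rot: [-2.277, -2.056, -0.117]
force: [-1.6, -1.1, -0.4]
grip_width: 0.582
```

```bash
python3 - <<'E'
from h import *
plan2(.027,.025)
w=wcap('w17')
E
```

```text
turn [-0.0015, 0.0005, 0.0001] 0.08898183904203609 shift [17.0, 0.1, 1.5] 17.048796989724288
tip now bench mm [ 9.9  0.4 24.7] q7 0.39 F [-1.6 -1.1 -0.4] clk 20.45
```

View pics/w17.png

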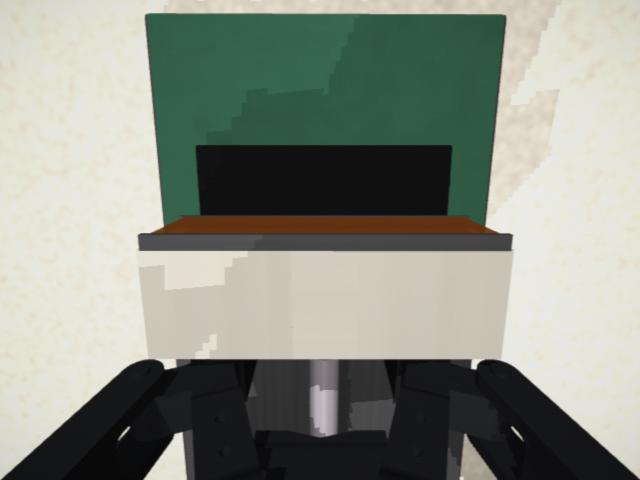

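Call:
jog_arm([
  [0, 0, 0, 4, 0, 0.4, 50],
  [0, 0, 0, 8, 0, 0.8, 50],
  [0, 0, 0, 12, 0, 1.2, 50],
  [0, 0, 0, 15, 0, 1.5, 50],
  [0, 0, 0, 17, 0, 1.7, 50],
  [0, 0, 0, 18, 0, 1.8, 50],
  [0, 0, 0, 18, 0, 1.8, 50],
  [0, 0, 0, 16, 0, 1.6, 50],
  [0, 0, 0, 12, 0, 1.2, 50],
  [0, 0, 0, 4, 0, 0.4, 50],
  [0, 0, 0, -10, 0, -1, 50],
  [0, 0, 0, -25, 0, -2.5, 50],
])

```text
clock: 21.7
eef_pos: [0.5095, 0.0053, 0.1948]
eef_rot: [-2.278, -2.056, -0.118]
force: [-0.4, -0.9, -0.7]
grip_width: 0.587
```

```bash
python3 - <<'E'
from h import *
plan2(-.04,.16)
w=wcap('w18')
E
```

```text
turn [-0.0009, 0.0005, -0.0001] 0.058698555899348116 shift [-9.3, -0.1, -136.9] 137.25548620996207
tip now bench mm [-16.6   0.2  24.8] q7 0.43 F [-0.4 -0.9 -0.7] clk 21.7
```

View pics/w18.png

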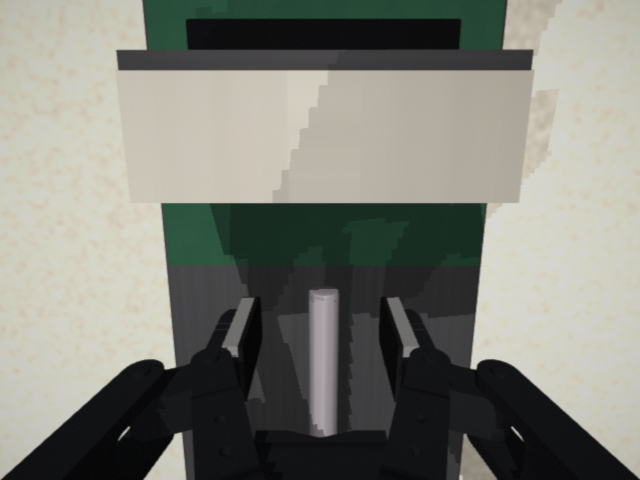

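Carrier is off the rod and standing square. Raise up and away (tilt leaves the camera side clear), then check.

Call:
jog_arm([
  [0, 0, 0, -8, 0, -15, 50],
  [0, 0, 0, -14, 0, -50, 50],
  [0, 0, 0, -18, 0, -100, 50],
  [0, 0, 0, -20, 0, -150, 50],
  [0, 0, 0, -22, 0, -180, 50],
  [0, 0, 0, -22, 0, -180, 50],
  [0, 0, 0, -22, 0, -180, 50],
])

```text
clock: 22.45
eef_pos: [0.5053, -0.0343, 0.372]
eef_rot: [-2.279, -2.056, -0.119]
force: [-0.4, 0.7, 0.1]
grip_width: 0.587
```

```bash
python3 - <<'E'
from h import *
w=wcap('w19'); np.savez('w19.npz',**w); s=robot.observe(); print(s['clock'],s['force'],s['eef_pos'])
p=optics.capture('side'); save(p,'s19')
print([np.round(bench(d['at'])*1000,1) for d in spot_point(p,'carrier')[:2]])
t=optics.capture('top'); save(t,'t19')
print([np.round(bench(d['at'])*1000,1) for d in spot_point(t,'carrier')[:2]])
E
```

```text
22.5 [ 0.5320221  -0.13594581 -0.59344952] [ 0.50499585 -0.03402055  0.37089738]
[array([56.7, -1.7, 11.4])]
[array([59.9, -2.6, 12.9])]
```

View pics/w19.png

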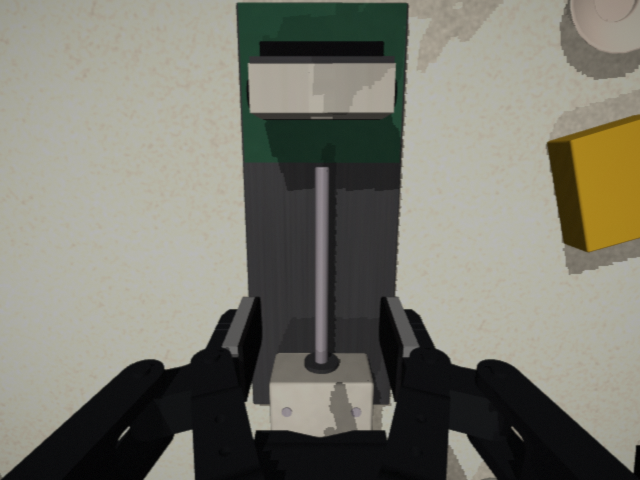

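View pics/s19.png

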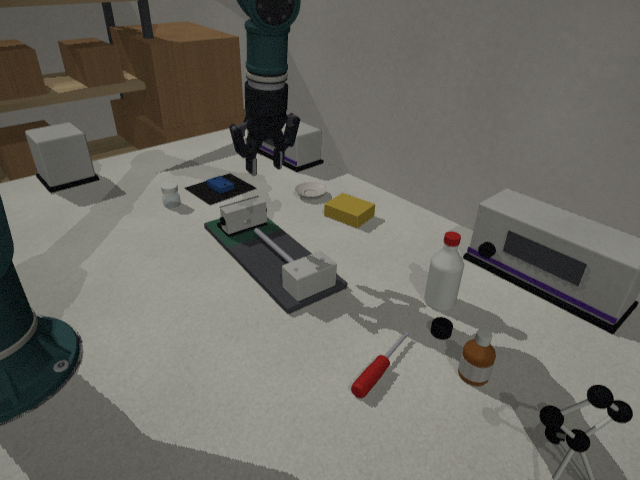

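View pics/t19.png

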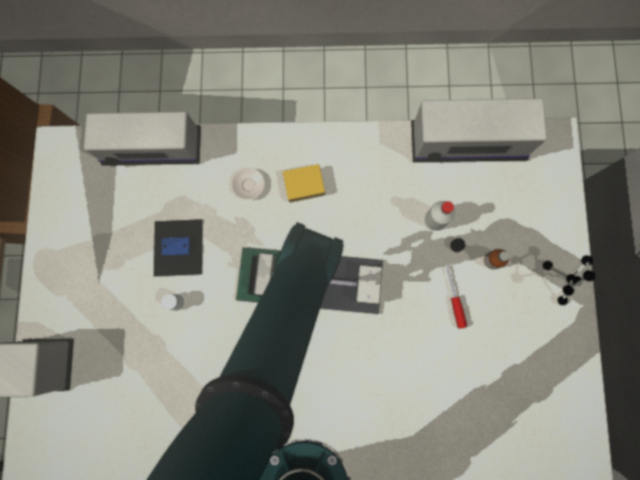

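```bash
python3 - <<'E'
from h import *
print(robot.sign_off())
E
```

```text
the job is handed in; nothing more can be done
None
```

The job is handed in at about 22.6 s of the 67 s allowed. The plates are piled on the mat and the carrier stands on the green area, off the rod.

- **Spacer plates:** I lifted both together and set them on the black mat. One more squeeze along their length took out a 3.5 mm offset between them. They now line up with each other and with the mat edges. The pile's middle is about 2–3 mm from the mat's middle by my image measurements; I left that.
- **Carrier:** I pushed it from behind with one fingertip on each side of the rod, low down, and measured 1–3 N. The wrist images showed it steady and square the whole way. The networks put its origin at about bench x = 57–60 mm and y = −2 mm. That leaves its back about 38 mm clear of the rod tip and all of it on the green area.
- **Window:** the fingers stayed behind the carrier throughout and did not touch the amber glass.
- **Other things:** in the last pictures they look to be where they started. The highest wrist force I read was about 12 N, as the gripper closed on the plates with its tips at the deck.
- **Check that disagreed:** the networks put the carrier's origin 11–13 mm above the table, but the deck is at 15 mm. That is within their stated 4 mm accuracy, and the images show the carrier upright on the deck.

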